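# Spring-gauge reading on a fired clay test disc

## Task

Seat the round clay test disc, marked face up, flat in the round pocket of the plywood test nest and let go of it; then take the spring gauge out of its stand and hold it upright with its foot inside the ring drawn on the disc, pressing gently so that the plunger goes about half way in (the dark line on the plunger reaches the mouth of the barrel) and never all the way. Finish while holding the gauge there, steady, still pressing; leave the square piece and the other things on the table where they are.

Things in the scene. Friction and masses are not known exactly. Their poses are not given: they have to be found in the camera images.
- nest: Plywood plate 90 x 165 x 14 mm, fixed to the table, lying flat, with two pockets 6 mm deep in its top. Origin: centre of its underside; x along the 90 mm side, y along the 165 mm side, z up.
- round_pocket (a point): Centre of the floor of the nest's round pocket (63 mm diameter, 6 mm deep, floor 8 mm above the table), 40 mm from the nest's centre towards the nest's +y.
- square_pocket (a point): Centre of the floor of the nest's square pocket (55 mm square, 6 mm deep), 40 mm from the nest's centre towards the nest's -y; it stays empty.
- disc: Round fired-clay test disc, 60 mm diameter, 20 mm thick, about 0.1 kg, loose, lying flat on the table. Origin: centre of its underside, z up through the marked face. Seated in the pocket, its top is 28 mm above the table and 14 mm of its rim stands clear of the nest.
- mark (a point): Centre of the marked spot on the disc's top face: a thin dark ring of 16 mm diameter with a dot, 12 mm off the disc's centre (along the disc's own +x).
- square_piece: Square fired-clay piece 52 x 52 x 20 mm, loose on the table; leave alone. Origin: centre of its underside.
- stand: Aluminium stand fixed to the table: an upright tube 36 mm in diameter and 80 mm high with a 21 mm bore, on a round foot 68 mm wide. Origin: centre of its underside.
- gauge: Round spring gauge, 136 mm long, 0.15 kg, upright in the stand, foot down. Origin: on its axis at the foot with the plunger fully out, 10 mm above the table in the stand; z up its axis. Plunger 6 mm wide, z 0 to 22 mm; barrel 16 wide, to 70; shoulder 28 wide, to 76, resting on the stand's rim; ribbed grip 24 wide, to 130; cap to 136. Lift 75 mm or more to clear the stand.
- foot (a point): The flat foot (6 mm diameter) of the gauge's plunger, moving with the plunger.
- plunger (a joint): How far the plunger is pushed into the barrel: 0 = fully out, 0.012 m = bottomed. Spring: 1.6 N to start it, 4 N half way at 0.006 (dark line at the barrel's mouth), 6.4 N at the end.
- wood_wedge: Brown wooden wedge 55 x 46 x 22 mm, loose, leave alone. Origin: centre of its underside.
- sanding_block: Dark sanding block 53 x 87 x 28 mm, loose, leave alone. Origin: centre of its underside.
- slip_brush: Brush with a wooden handle, 125 x 76 x 13 mm, loose, leave alone. Origin: centre of its underside.

How it is judged:
On the way, in this order (a step that is already met when the one before it is completed fails the run):
1. the disc lies flat in the round pocket, released (horizontal distance between disc and round_pocket below 0.004 m and z of disc in the frame of nest below 0.01 m and angle between disc's own z axis and vertical below 0.05 rad and contact force between the fingers and disc below 0.1 N), for 0.2 s.
2. the gauge is held in the fingers, clear of the stand (contact force between the fingers and gauge above 1 N and contact force between gauge and stand below 0.1 N and z of gauge in the frame of stand above 0.03 m), for 0.2 s.
At the end, for the whole second after the job is handed in: Disc flat (0.05 rad) in the round pocket, within 4 mm of its centre, underside below 10 mm. Fingers, off the disc, hold the gauge upright (0.12 rad), still (10 mm/s), off the nest, foot on the disc with 1 to 10 N within 5 mm of the mark, plunger in 3 to 9 mm (all of step 1 and horizontal distance between foot and mark below 0.005 m and angle between gauge's own z axis and vertical below 0.12 rad and height (world z) of gauge above 0.01 m and value of joint plunger between 0.003 and 0.009 m and contact force between gauge and disc between 1 and 10 N and contact force between the fingers and gauge above 1 N and contact force between gauge and nest below 0.1 N and linear speed of gauge below 0.01 m/s); the arm keeps its last pose, push and grip.
It fails at once if the gauge's plunger is pushed all the way in (value of joint plunger above 0.0115 m).
It fails at once if the gauge strikes the disc hard (contact force between gauge and disc above 15 N).
It fails at once if another thing on the table is displaced (distance of any of square_piece, wood_wedge, sanding_block, slip_brush from where it was at the start of the episode above 0.02 m).
It also fails if it takes over 48 s, if anything falls off the work surface, if the arm or the gripper's body presses on something with over 40 N, if the wrist force passes 120 N, or if a joint passes its speed limit or range.

## Robot

A 7-joint arm with a two-finger parallel gripper is mounted at the origin on a cart in front of the work surface, level with it; the furniture and walls round the work are solid. World frame = base frame: x ahead of the robot, y to its left, z up, the work surface at z = 0. Lengths are in m, angles in rad, forces in N, time in s.
With the tool pointing down it reaches from about 0.4 to 0.925 m from the base axis. Payload 5.6 kg.
Tool frame: the origin (TCP) lies on the centre line of the jaws, within the pads' length; the fingertips stand 11 mm ahead of it and the grasp point (between the pads) lies 8 mm behind it; z points along the fingers, y is the direction in which the jaws open and shut (so a half turn about z gives the same grasp; the last joint's range is limited). The gripper opens to 85 mm and grips with 20 to 120 N. Pads are 22 mm wide; open, the fingers measure 114 mm over their backs; the gripper's body (76 mm by 85 mm) begins 54 mm behind the grasp point. The pads swing forward as they close: fully open they stand 13 mm farther back than shut.
Start: joints at [-1.208, 0.468, -0.012, 1.603, 0.006, 1.071, -0.056], TCP at [0.257, 0.597, 0.242] pointing down, gripper open.
Joint ranges: [-2.53, 2.53], [-0.31, 2.02], [-1.57, 1.55], [0.28, 2.44], [-1.29, 4.43], [0.15, 1.84], [-2.92, 2.92]. Speed limits (rad/s): [2.57, 2.57, 3.14, 3.14, 3.14, 3.14, 3.14].

## Interface

Orientations are given as [roll, pitch, yaw] about the fixed x, y, z axes, in that order (R = Rz(yaw) Ry(pitch) Rx(roll)).
In Python, from station import ctrl, vision, workorder gives the robot as it stands.
- The arm moves only by the tool send_rows, never from a script. Its argument "commands" is text: rows parted by semicolons, each of 5 numbers parted by spaces: the closure in counts, from 0 (fully open) to 255 (shut), then the shift along the tool's x, y, z scaled (see below), then the turn about the tool's z scaled (see below). In form: hand dx dy dz yaw; .... A call has 1 to 20 rows; each row shifts and turns the commanded pose from where the row before left it, along the tool's axes as they then stand; what a row does not reach is not made up. The controller multiplies each number of a shift by 0.025 m and each number of a turn by 0.1 rad. A row lasts 1/12 s, in which the tool goes at most 41.7 mm and 7.16 degrees, less where a joint would pass 70% of its speed; a pose out of reach is approached as far as the arm can. A call with a number of a shift or a turn outside -1 to 1 is refused whole. A call with a gripper value outside its range is refused whole. The fingers move at their own pace and stop on an object; the grip force is fixed at half the most. Time passes only in rows, so rows that do not move let the fingers close. It gives the time, the measured TCP pose, the force and the opening at its end, in the units of the state.
- ctrl.state(): the state, without advancing time (a new reading comes with each control period).
- vision.grab_frame(name): name is "scene" or "top"; returns the picture (384x512x3 uint8, blue, green, red); there is no depth.
- vision.camera_params(name): a dict with "fov_y" (degrees; the focal length in pixels is half the picture's height over the tangent of half this angle, whatever the lens; pixels are square), "cx", "cy" (the principal point, pixels), "extrinsics" (4x4, takes a point from world to camera coordinates). Camera axes: x right, y up, looking along -z (the intrinsics and any distortion apply to the point x, -y, -z); pixel columns grow to the right and rows downward; lengths in m; the calibration is good to about 2 mm. A picture is of the moment at which its call begins. camera_params takes no time and is no camera call.
- workorder.sign_off(): hands the job in, once; it reports no verdict.
The state is a dict: "time": time; "qpos": joint angles; "dq": joint speeds; "effort": joint torques, N m; "tcp_pos": TCP position; "tool_rot": TCP orientation; "force": force on the tool from outside, world axes, zero at the start; "wrist_torque": the same for the moment, N m; "grip_width": finger opening in m.
Only numpy, scipy, OpenCV 4.12 (cv2) and the standard library are available. Lean on these libraries where they do the work, as an engineer would, in place of code of your own. Each camera call takes 0.05 s, during which the arm holds its last target. There are 200 camera calls.

## Working session

There is one attempt and no reset: what is moved stays moved. The work goes in short steps, Python scripts to look and compute and a tool call to move; the robot and the scene stay as the last step left them, time stands still between calls to the robot, and variables do not carry over. Pictures are saved under pics/ and viewed, about 8 in all and at most 12, crops included, and the job is handed in when it is done.

Besides the shell and the picture viewer there is one more tool, called after ">>>" by a JSON object that holds its "fn" and its "kwargs". send_rows: Moves the arm, as the interface text tells. Shifts and turns lie within -1 to 1; 1 stands for 0.025 m of shift or 0.1 rad of turn. Its arguments: {"type":"object","properties":{"commands":{"type":"string"}},"required":["commands"]}

```bash
mkdir -p pics; ls; python3 - <<'E'
from station import ctrl,vision
import cv2
print(ctrl.state())
for n in("scene","top"):
    cv2.imwrite(f"pics/{n}0.png",vision.grab_frame(n)); print(n,vision.camera_params(n))
E
```

```text
pics
{'time': 0.0, 'qpos': array([-1.20799083,  0.4683471 , -0.01163193,  1.603623  ,  0.00600364,
        1.07138141, -0.0562812 ]), 'dq': array([ 6.40273771e-04, -1.32183076e-03, -1.12324695e-03, -1.56722058e-03,
        8.58483527e-06,  2.23637808e-03, -4.99455310e-04]), 'effort': array([-6.38541678e-04, -5.32391810e+01,  2.13450211e-02, -2.51300329e+01,
        1.14574356e-02,  7.87429250e-03,  2.17424389e-05]), 'tcp_pos': array([0.25642977, 0.59670251, 0.24135809]), 'tool_rot': array([-3.13987216e+00,  1.11661032e-04,  2.73576981e+00]), 'force': array([-0.17796041,  0.16544448,  0.61907964]), 'wrist_torque': array([-0.02544756,  0.01910407, -0.02557485]), 'grip_width': 0.08551828149668811}
scene {'fov_y': 51.505534999520265, 'cx': 258.41737334068176, 'cy': 190.08375230718752, 'extrinsics': array([[ 0.51886615, -0.85480679, -0.00912566, -0.21436171],
       [ 0.62089816,  0.36950349,  0.69134119, -0.35693899],
       [-0.58759118, -0.36437965,  0.72247082, -0.86092644],
       [ 0.        ,  0.        ,  0.        ,  1.        ]])}
top {'fov_y': 54.46062502437683, 'cx': 251.47965633078138, 'cy': 191.63881516472748, 'extrinsics': array([[ 0.00985662, -0.99994054,  0.00466445,  0.01466961],
       [ 0.99239261,  0.01035447,  0.12267721, -0.4921076 ],
       [-0.12271821,  0.00341979,  0.99243566, -1.11299642],
       [ 0.        ,  0.        ,  0.        ,  1.        ]])}
```

View pics/scene0.png

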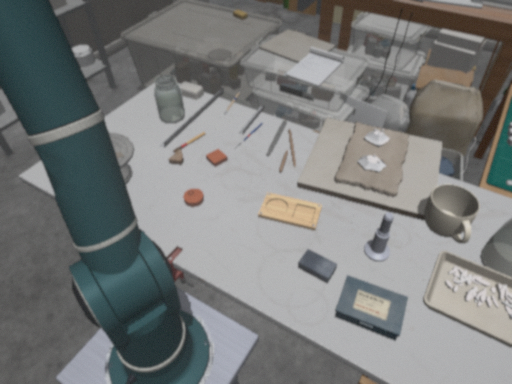

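View pics/top0.png

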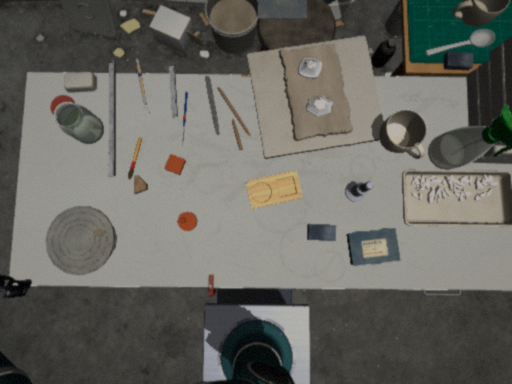

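The top view shows the disc at about (187,221), the nest at (274,190) with the round pocket to its left, and the gauge in its stand at (357,189). The scene view has the disc at (193,197), the nest at (291,211) and the gauge at (382,235). Next I'll measure them.

```bash
cat > h.py <<'E'
import numpy as np, cv2
from station import ctrl,vision
def cam(n):
    p=vision.camera_params(n); E=np.array(p["extrinsics"]); f=192/np.tan(np.radians(p["fov_y"]/2)); return p,E,f
def proj(n,P):
    p,E,f=cam(n); c=E[:3,:3]@np.asarray(P,float)+E[:3,3]; return np.array([p["cx"]+f*c[0]/-c[2],p["cy"]-f*c[1]/-c[2]])
def ray(n,u,v):
    p,E,f=cam(n); d=E[:3,:3].T@np.array([(u-p["cx"])/f,-(v-p["cy"])/f,-1.]); return -E[:3,:3].T@E[:3,3],d/np.linalg.norm(d)
def plane(n,u,v,z):
    o,d=ray(n,u,v); return o+d*(z-o[2])/d[2]
def tri(a,b):
    (o1,d1),(o2,d2)=ray("scene",*a),ray("top",*b)
    t=np.linalg.lstsq(np.c_[d1,-d2],o2-o1,rcond=None)[0]; p,q=o1+d1*t[0],o2+d2*t[1]; return (p+q)/2,np.linalg.norm(p-q)
def blob(img,lo,hi,box):
    x0,y0,x1,y1=box; m=cv2.inRange(cv2.cvtColor(img[y0:y1,x0:x1],cv2.COLOR_BGR2HSV),np.array(lo),np.array(hi))
    c=max(cv2.findContours(m,cv2.RETR_EXTERNAL,cv2.CHAIN_APPROX_NONE)[0],key=cv2.contourArea); return c+[[x0,y0]]
E
python3 - <<'E'
from h import *
np.set_printoptions(precision=4,suppress=True)
s,t=cv2.imread("pics/scene0.png"),cv2.imread("pics/top0.png")
for n,i,b in(("scene",s,(175,180,212,212)),("top",t,(170,205,205,238))):
    c=blob(i,(0,120,60),(20,255,255),b);print(n,"disc",cv2.contourArea(c),cv2.fitEllipse(c),plane(n,*cv2.fitEllipse(c)[0],.015))
for n,i,b in(("scene",s,(250,185,330,235)),("top",t,(235,165,310,212))):
    c=blob(i,(8,70,120),(35,255,255),b);r=cv2.minAreaRect(c);print(n,"nest",r)
    q=cv2.approxPolyDP(cv2.convexHull(c),4,True)[:,0];print(q.tolist());print(np.array([plane(n,*k,.014) for k in q]))
def up(i,x,y,w,h,k):return cv2.resize(i[y:y+h,x:x+w],None,fx=k,fy=k,interpolation=cv2.INTER_CUBIC)
a=np.hstack([up(t,165,200,44,44,9),up(s,170,175,44,44,9)])
b=np.hstack([up(t,240,165,66,44,6),up(s,255,188,66,44,6)])
cv2.imwrite("pics/c1.png",np.vstack([a,b[:,:792]]))
cv2.imwrite("pics/c2.png",np.hstack([up(t,330,165,55,55,7),up(s,350,205,55,55,7)]))
E
```

```text
scene disc 76.5 ((193.45584106445312, 196.05848693847656), (9.197896003723145, 14.687114715576172), 80.21702575683594) [0.4018 0.2154 0.015 ]
top disc 241.5 ((186.80526733398438, 221.04148864746094), (17.39952278137207, 17.84929847717285), 78.89035034179688) [0.4007 0.2174 0.015 ]
scene nest ((289.7977600097656, 210.3763885498047), (56.73955535888672, 23.910062789916992), 12.994616508483887)
[[319, 208], [311, 227], [264, 216], [261, 210], [271, 194]]
[[ 0.5483 -0.1192  0.014 ]
 [ 0.4749 -0.13    0.014 ]
 [ 0.4429 -0.0003  0.014 ]
 [ 0.4576  0.0183  0.014 ]
 [ 0.5259  0.025   0.014 ]]
top nest ((273.4705810546875, 189.11764526367188), (28.634822845458984, 52.714107513427734), 77.47119140625)
[[296, 173], [302, 197], [251, 208], [246, 181]]
[[ 0.5542 -0.1191  0.014 ]
 [ 0.4788 -0.1374  0.014 ]
 [ 0.443   0.0206  0.014 ]
 [ 0.5272  0.037   0.014 ]]
```

View pics/c1.png

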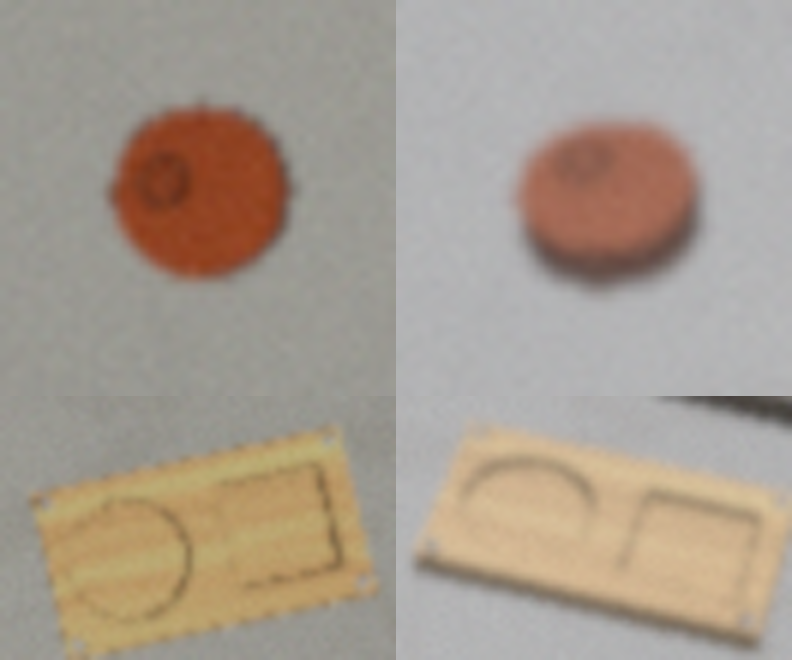

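View pics/c2.png

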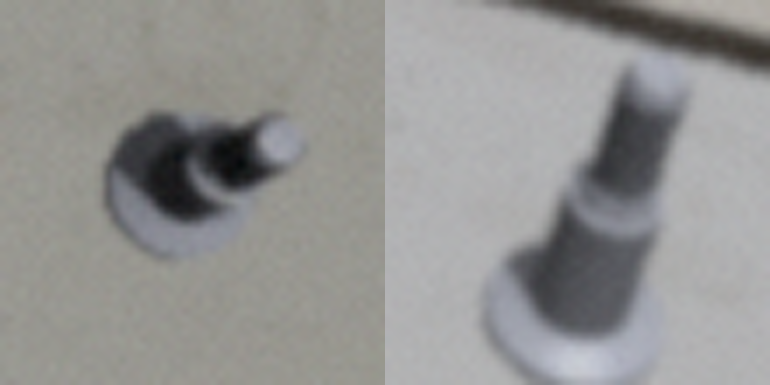

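Both crops are clear. The disc fills about 20 px and is marked face up, the round pocket is the left one at about (261,192) in the top view, and the gauge cap is at top (369,184) and scene (388,217). I'll refine these to sub-pixel.

```bash
cat >> h.py <<'E'
def soft(img,box,bg,fg):
    x0,y0,x1,y1=box; c=img[y0:y1,x0:x1].astype(float); b,f=np.array(bg,float),np.array(fg,float)
    a=np.clip((c-b)@(f-b)/((f-b)@(f-b)),0,1); a[a<.15]=0; y,x=np.mgrid[y0:y1,x0:x1]; return a.sum(),(a*x).sum()/a.sum(),(a*y).sum()/a.sum()
E
python3 - <<'E'
from h import *
np.set_printoptions(precision=4,suppress=True)
s,t=cv2.imread("pics/scene0.png"),cv2.imread("pics/top0.png")
print("camtop",ray("top",0,0)[0],"camscene",ray("scene",0,0)[0])
bg=np.median(t[205:240,200:206].reshape(-1,3),0);fg=np.median(t[217:225,186:192].reshape(-1,3),0)
r=soft(t,(172,206,202,236),bg,fg);print("disc",bg,fg,r,np.sqrt(4*r[0]/np.pi)); dp=plane("top",*r[1:],.011);print(dp)
# sub-pixel edges of nest in saturation -> upscale threshold at half
S=cv2.cvtColor(t,cv2.COLOR_BGR2HSV)[...,1][160:218,232:316]; k=8
U=cv2.GaussianBlur(cv2.resize(S,None,fx=k,fy=k,interpolation=cv2.INTER_CUBIC),(0,0),4)
th=(np.median(S[:4])+np.median(S[25:35,35:45]))/2
c=max(cv2.findContours((U>th).astype(np.uint8),0,1)[0],key=cv2.contourArea)
P=np.array([plane("top",232+(a+.5)/k-.5,160+(b+.5)/k-.5,.014)[:2] for a,b in c[:,0]],np.float32)
rr=cv2.minAreaRect(P);bx=cv2.boxPoints(rr);print("nest",rr);ce=np.array(rr[0])
l=max((bx[1]-bx[0],bx[2]-bx[1]),key=np.linalg.norm);l=l/np.linalg.norm(l)*np.sign(l[1]);print("pocket",ce+.04*l,"yaw",np.arctan2(-l[0],l[1]))
print("pocket from arc",plane("top",261.3,191.75,.012))
print("cap",tri((388.4,216.6),(369.4,184.5)),"stand foot",plane("top",355.4,191.1,.005))
q=ctrl.state();R=cv2.Rodrigues(np.array([0,0,q["tool_rot"][2]]))[0]@np.diag([1,-1,-1]);print("disc move tool axes",R.T@(dp-q["tcp_pos"]))
E
```

```text
camtop [0.3516 0.0236 1.1649] camscene [-0.173  -0.3651  0.8668]
disc [147. 154. 155.] [ 34.  66. 145.] (np.float64(291.26352301945377), np.float64(186.95485703673413), np.float64(220.89574045835855)) 19.257420269788184
[0.4013 0.2177 0.011 ]
nest ((0.5029342770576477, -0.048973508179187775), (0.0914563536643982, 0.16553913056850433), 13.215452194213867)
pocket [ 0.4938 -0.01  ] yaw 0.23065305
pocket from arc [ 0.4942 -0.011   0.012 ]
cap (array([ 0.502 , -0.3078,  0.1391]), np.float64(0.00022730321377684043)) stand foot [ 0.5002 -0.3064  0.005 ]
disc move tool axes [-0.2828 -0.2911  0.2304]
```

>>> {"fn": "send_rows", "kwargs": {"commands": "0 -0.707 -0.728 0.25 0;0 -0.707 -0.728 0.25 0;0 -0.707 -0.728 0.25 0;0 -0.707 -0.728 0.25 0;0 -0.707 -0.728 0.25 0;0 -0.707 -0.728 0.25 0;0 -0.707 -0.728 0.25 0;0 -0.707 -0.728 0.25 0;0 -0.707 -0.728 0.25 0;0 -0.707 -0.728 0.25 0;0 -0.707 -0.728 0.25 0;0 -0.707 -0.728 0.25 0;0 -0.707 -0.728 0.25 0;0 -0.707 -0.728 0.25 0;0 -0.707 -0.728 0.25 0;0 -0.707 -0.728 0.25 0;0 0 0 0 0;0 0 0 0 0"}}

```text
time: 1.6
tcp_pos: [0.4016, 0.2166, 0.1419]
tool_rot: [-3.141, -0.0, 2.732]
force: [0.3, 0.2, -0.0]
grip_width: 0.0857
```

>>> {"fn": "send_rows", "kwargs": {"commands": "0 0 0 0.8 0;0 0 0 0.8 0;0 0 0 0.8 0;0 0 0 0.8 0;0 0 0 0.8 0;0 0 0 0.8 0;0 0 0 0.3 0;0 0 0 0 0;0 0 0 0 0;255 0 0 0 0;255 0 0 0 0;255 0 0 0 0;255 0 0 0 0;255 0 0 0 0;255 0 0 0 0;255 0 0 0 0;255 0 0 0 0"}}

```text
time: 3.02
tcp_pos: [0.4022, 0.2186, 0.0164]
tool_rot: [3.139, 0.001, 2.736]
force: [-2.1, -0.9, 10.0]
grip_width: 0.0574
```

>>> {"fn": "send_rows", "kwargs": {"commands": "255 0 0 -0.8 0;255 0 0 -0.8 0;255 0 0 -0.8 0;255 0 0 0 0;255 0 0 0 0"}}

```text
time: 3.43
tcp_pos: [0.4023, 0.2186, 0.0762]
tool_rot: [3.138, 0.002, 2.736]
force: [0.3, 0.1, -0.8]
grip_width: 0.0572
```

```bash
python3 - <<'E'
from h import *
s=vision.grab_frame("scene");t=vision.grab_frame("top")
cv2.imwrite("pics/s1.png",s);cv2.imwrite("pics/t1.png",t);q=ctrl.state();print(q["tcp_pos"],q["force"],q["grip_width"])
def up(i,P,w,k):
    x,y=(np.array(P)-w/2).astype(int);print(x,y);return cv2.resize(i[y:y+w,x:x+w],None,fx=k,fy=k,interpolation=cv2.INTER_CUBIC)
p=q["tcp_pos"]
cv2.imwrite("pics/c3.png",np.hstack([up(t,proj("top",p),66,6),up(s,proj("scene",p),66,6)]))
E
```

```text
[0.40114971 0.21786286 0.07458712] [ 0.17373201 -0.67327724 -1.09805683] 0.057697803257794826
150 186
156 148
```

View pics/c3.png

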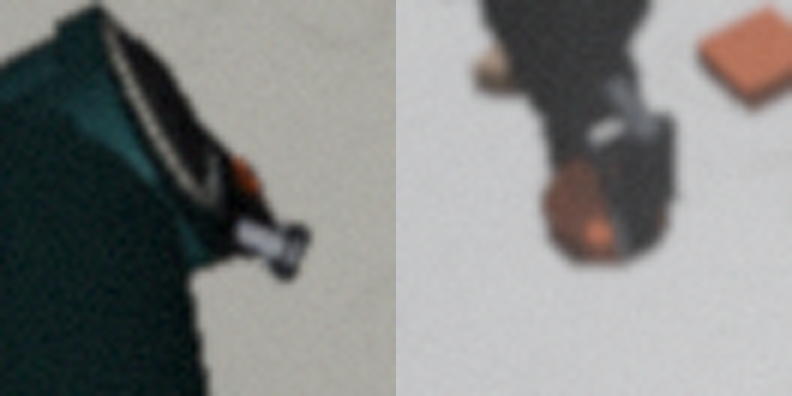

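```bash
python3 - <<'E'
from h import *
np.set_printoptions(precision=2,suppress=True)
q=ctrl.state();p=q["tcp_pos"];print(p,q["tool_rot"])
yv=np.array([.395,.919,0]);xv=np.array([-.919,.395,0])
o=np.array([156,148])
for off in(.03,.042):
  for d in(.016,.011,.006,.001):
    print("tip",off,d,[((proj("scene",p-off*yv+sx*.011*xv-[0,0,d])-o+.5)*6) for sx in(-1,1)])
for dz in(.016,.011,.006): # disc bottom below tcp
    c=np.array([proj("scene",p+.03*(np.cos(a)*yv+np.sin(a)*xv)-[0,0,dz]) for a in np.linspace(0,6.28,60)])
    c=(c-o+.5)*6;print("disc bottom",dz,"lowest",c[c[:,1].argmax()],"left",c[c[:,0].argmin()])
    c=np.array([proj("scene",p+.03*(np.cos(a)*yv+np.sin(a)*xv)-[0,0,dz-.02]) for a in np.linspace(0,6.28,60)])
    c=(c-o+.5)*6;print("   disc top left",c[c[:,0].argmin()])
E
```

```text
[0.4  0.22 0.07] [-3.14 -0.    2.74]
tip 0.03 0.016 [array([262.6 , 254.94]), array([221.35, 274.99])]
tip 0.03 0.011 [array([261.35, 247.55]), array([219.96, 267.61])]
tip 0.03 0.006 [array([260.1 , 240.11]), array([218.56, 260.18])]
tip 0.03 0.001 [array([258.84, 232.63]), array([217.16, 252.7 ])]
tip 0.042 0.016 [array([275.37, 269.98]), array([233.96, 290.27])]
tip 0.042 0.011 [array([274.15, 262.59]), array([232.61, 282.89])]
tip 0.042 0.006 [array([272.94, 255.16]), array([231.24, 275.47])]
tip 0.042 0.001 [array([271.71, 247.67]), array([229.87, 267.99])]
disc bottom 0.016 lowest [205.5  273.79] left [147.3  233.33]
   disc top left [140.83 203.48]
disc bottom 0.011 lowest [204.06 266.41] left [145.7  225.94]
   disc top left [139.19 195.9 ]
disc bottom 0.006 lowest [202.61 258.98] left [144.09 218.5 ]
   disc top left [137.53 188.27]
```

>>> {"fn": "send_rows", "kwargs": {"commands": "255 -0.702 -0.691 0 0;255 -0.702 -0.691 0 0;255 -0.702 -0.691 0 0;255 -0.702 -0.691 0 0;255 -0.702 -0.691 0 0;255 -0.702 -0.691 0 0;255 -0.702 -0.691 0 0;255 -0.702 -0.691 0 0;255 -0.702 -0.691 0 0;255 -0.702 -0.691 0 0;255 0 0 0.8 0;255 0 0 0.3 0;255 0 0 0 0;255 0 0 0 0;255 0 0 0 0"}}

```text
time: 4.78
tcp_pos: [0.4941, -0.009, 0.0472]
tool_rot: [-3.142, -0.001, 2.737]
force: [0.6, 1.0, -0.9]
grip_width: 0.0574
```

```bash
python3 - <<'E'
from h import *
s=vision.grab_frame("scene");t=vision.grab_frame("top")
cv2.imwrite("pics/s2.png",s);cv2.imwrite("pics/t2.png",t);q=ctrl.state();print(q["tcp_pos"],q["tool_rot"],q["force"],q["grip_width"])
P=[np.mean([ctrl.state()["tcp_pos"]],0)]
def up(i,P,w,k):
    x,y=(np.array(P)-w/2).astype(int);print(x,y);return cv2.resize(i[y:y+w,x:x+w],None,fx=k,fy=k,interpolation=cv2.INTER_CUBIC)
p=q["tcp_pos"]
cv2.imwrite("pics/c4.png",np.hstack([up(t,proj("top",p),56,7),up(s,proj("scene",p),56,7)]))
E
```

```text
[ 0.49470041 -0.00914857  0.04773562] [3.14103879e+00 4.67735794e-04 2.73717660e+00] [-0.97228178 -0.06246782  0.03498565] 0.057567370619968285
233 162
248 169
```

View pics/c4.png

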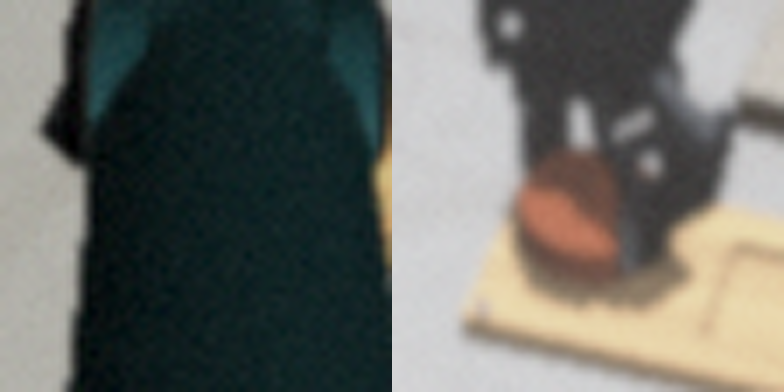

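>>> {"fn": "send_rows", "kwargs": {"commands": "255 0 0 0.3 0;255 0 0 0.2 0;255 0 0 0.1 0;255 0 0 0.1 0;255 0 0 0.1 0;255 0 0 0 0;255 0 0 0 0"}}

```text
time: 5.47
tcp_pos: [0.4944, -0.0101, 0.0271]
tool_rot: [-3.141, -0.0, 2.736]
force: [0.2, 0.4, -0.5]
grip_width: 0.0573
```

>>> {"fn": "send_rows", "kwargs": {"commands": "255 0 0 0.04 0;255 0 0 0.04 0;255 0 0 0 0;255 0 0 0 0"}}

```text
time: 5.8
tcp_pos: [0.4945, -0.01, 0.0253]
tool_rot: [3.142, 0.0, 2.736]
force: [0.2, -0.1, -2.5]
grip_width: 0.0573
```

>>> {"fn": "send_rows", "kwargs": {"commands": "255 0 0 0.04 0;255 0 0 0.04 0;255 0 0 0 0;255 0 0 0 0"}}

```text
time: 6.13
tcp_pos: [0.4947, -0.01, 0.0245]
tool_rot: [3.141, 0.0, 2.736]
force: [-3.6, -0.0, 13.4]
grip_width: 0.0573
```

>>> {"fn": "send_rows", "kwargs": {"commands": "255 0 0 -0.06 0;0 0 0 0 0;0 0 0 0 0;0 0 0 0 0;0 0 0 0 0;0 0 0 0 0;0 0 0 -0.3 0;0 0 0 -0.8 0;0 0 0 -1 0;0 0 0 -1 0;0 0 0 -1 0;0 0 0 -1 0;0 0 0 -1 0;0 0 0 -1 0;0 0 0 -1 0;0 0 0 0 0;0 0 0 0 0"}}

```text
time: 7.55
tcp_pos: [0.4952, -0.01, 0.2291]
tool_rot: [3.14, 0.003, 2.736]
force: [-0.3, -0.2, -0.8]
grip_width: 0.0854
```

>>> {"fn": "send_rows", "kwargs": {"commands": "0 -0.41 -0.9 0 0;0 -0.41 -0.9 0 0;0 -0.41 -0.9 0 0;0 -0.41 -0.9 0 0;0 -0.41 -0.9 0 0;0 -0.41 -0.9 0 0;0 -0.41 -0.9 0 0;0 -0.41 -0.9 0 0;0 -0.41 -0.9 0 0;0 -0.41 -0.9 0 0;0 -0.41 -0.9 0 0;0 -0.41 -0.9 0 0;0 0 0 0 0;0 0 0 0 0"}}

```text
time: 8.72
tcp_pos: [0.4996, -0.3077, 0.2257]
tool_rot: [-3.141, -0.003, 2.733]
force: [0.2, 1.0, 0.5]
grip_width: 0.0857
```

```bash
python3 - <<'E'
from h import *
s=vision.grab_frame("scene");t=vision.grab_frame("top")
cv2.imwrite("pics/s3.png",s);cv2.imwrite("pics/t3.png",t);q=ctrl.state();print(q["tcp_pos"],q["tool_rot"],q["force"],q["grip_width"])
def up(i,x,y,w,k):return cv2.resize(i[y:y+w,x:x+w],None,fx=k,fy=k,interpolation=cv2.INTER_CUBIC)
cv2.imwrite("pics/c5.png",np.vstack([np.hstack([up(t,240,170,40,9),up(s,260,185,40,9)]),np.hstack([up(t,330,150,60,6)[:240],up(s,360,170,60,6)[120:]])]))
E
```

```text
[ 0.50055865 -0.30534758  0.22615935] [ 3.14079687e+00 -2.30702754e-03  2.73645588e+00] [0.76064497 0.21180367 1.05157522] 0.08549577610096377
```

View pics/c5.png

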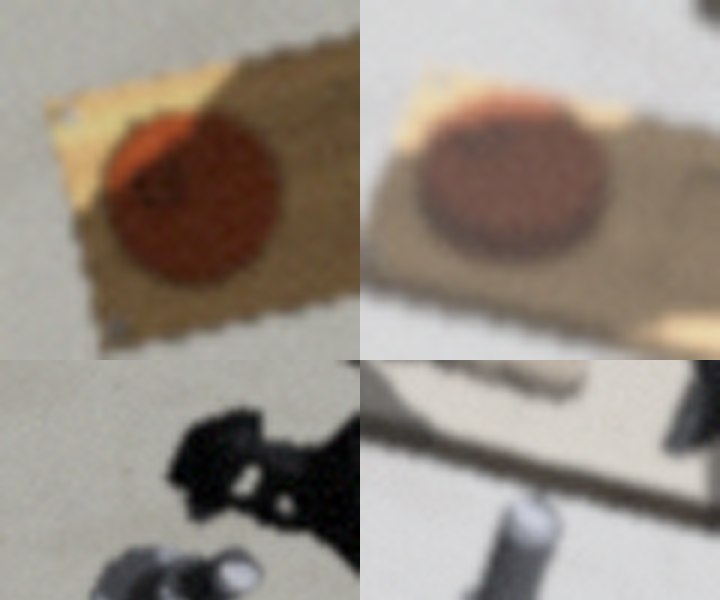

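```bash
python3 - <<'E'
from h import *
q=ctrl.state();p=q["tcp_pos"];print(q["qpos"])
s,t=cv2.imread("pics/s3.png"),cv2.imread("pics/t3.png")
for n,i in(("scene",s),("top",t)):
    print(n,proj(n,p),proj(n,[.501,-.307,.146]))
    cv2.circle(i,tuple(int(v) for v in proj(n,p)),2,(0,255,0),-1)
cv2.imwrite("pics/c6.png",np.hstack([s[60:320,230:],cv2.resize(t[60:320,170:],None,fx=1,fy=1)]))
E
```

```text
[ 0.26280862  0.38130456  0.29034499  1.79392714 -0.12861446  0.98712483
  1.77040599]
scene [395.98988289 191.26674098] [388.55295541 214.8523255 ]
top [379.37181681 180.17281815] [369.95697474 184.46612956]
```

View pics/c6.png

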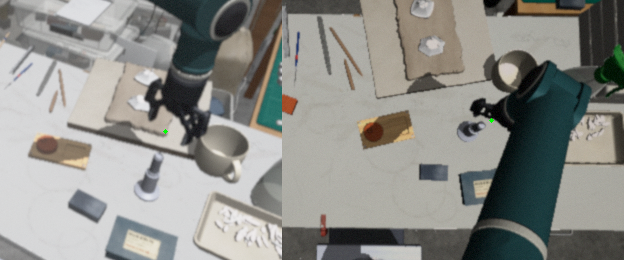

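The gauge sits upright and the TCP (green dot) is over its axis, so I'll descend and grip it.

>>> {"fn": "send_rows", "kwargs": {"commands": "0 0 0 0.7 0;0 0 0 0.7 0;0 0 0 0.7 0;0 0 0 0.7 0;0 0 0 0.7 0;0 0 0 0.7 0;0 0 0 0.4 0;0 0 0 0.16 0;0 0 0 0 0;0 0 0 0 0;255 0 0 0 0;255 0 0 0 0;255 0 0 0 0;255 0 0 0 0;255 0 0 0 0;255 0 0 0 0;255 0 0 0 0;255 0 0 0 0;255 0 0 0 0;255 0 0 0 0"}}

```text
time: 10.48
tcp_pos: [0.5011, -0.3068, 0.1088]
tool_rot: [3.142, 0.001, 2.736]
force: [-1.2, 0.8, 5.6]
grip_width: 0.0225
```

>>> {"fn": "send_rows", "kwargs": {"commands": "255 0 0 -0.4 0;255 0 0 -0.8 0;255 0 0 -0.8 0;255 0 0 -0.8 0;255 0 0 -0.8 0;255 0 0 -0.8 0;255 0 0 0 0;255 0 0 0 0;255 0 0 0 0;255 0 0 0 0"}}

```text
time: 11.32
tcp_pos: [0.5001, -0.306, 0.2168]
tool_rot: [3.141, -0.003, 2.736]
force: [-0.6, 0.1, -0.4]
grip_width: 0.0226
```

```bash
python3 - <<'E'
from h import *
np.set_printoptions(precision=4,suppress=True)
t=cv2.imread("pics/t3.png");s=cv2.imread("pics/s3.png")
# mark: ring seen in c5 at top crop (160,185)/9 ; scene crop (480-360,140)/9
m=(240+160.5/9-.5,170+185.5/9-.5)
print("mark top",m,plane("top",*m,.028)); ms=(260+120.5/9-.5,185+141/9-.5)
print("scene",ms,plane("scene",*ms,.028))
# refine mark and disc in top view: value normalised by hue mask
g=cv2.resize(t[182:200,248:272],None,fx=20,fy=20,interpolation=cv2.INTER_CUBIC)
g=cv2.convertScaleAbs(g,alpha=2.2)
t4=vision.grab_frame("top");s4=vision.grab_frame("scene");cv2.imwrite("pics/t4.png",t4);cv2.imwrite("pics/s4.png",s4)
def up(i,x,y,w,h,k):return cv2.resize(i[y:y+h,x:x+w],None,fx=k,fy=k,interpolation=cv2.INTER_CUBIC)
cv2.imwrite("pics/c7.png",np.vstack([np.hstack([up(t4,247,178,25,25,15),up(s4,265,188,28,25,15)]),up(s4,350,150,79,22,10)[:, :795] if 0 else np.hstack([up(s4,360,150,53,28,15)[:225,:795]])]))
q=ctrl.state();print(q["tcp_pos"],q["force"],q["grip_width"],q["tool_rot"])
E
```

```text
mark top (257.3333333333333, 190.11111111111111) [0.4971 0.0017 0.028 ]
scene (272.8888888888889, 200.16666666666666) [0.4963 0.002  0.028 ]
[ 0.5003 -0.3062  0.2169] [-0.4134  0.0738 -2.2851] 0.022741005929591745 [ 3.1416 -0.0024  2.7358]
```

View pics/c7.png

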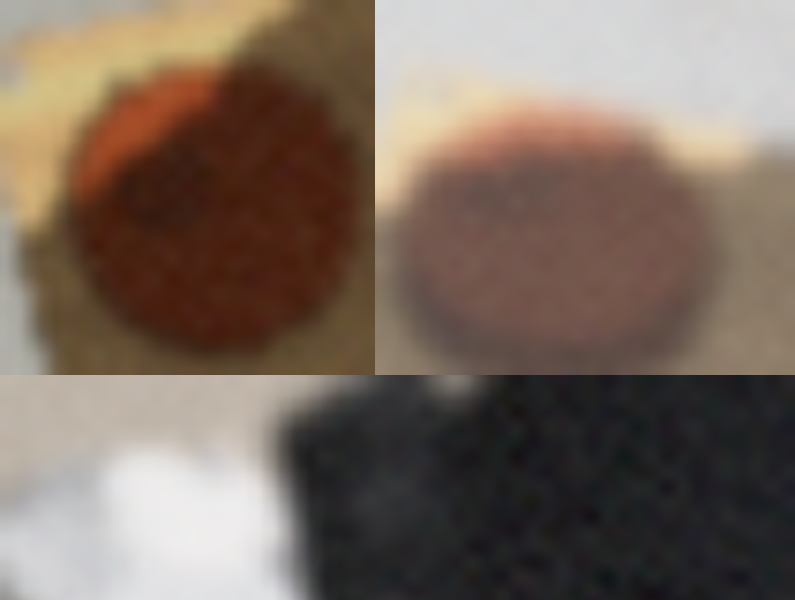

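The mark measures about (0.497, 0.001) from both views and from the disc geometry, and the gauge is held. I'll carry it over the mark.

>>> {"fn": "send_rows", "kwargs": {"commands": "255 0.415 0.937 0 0;255 0.415 0.937 0 0;255 0.415 0.937 0 0;255 0.415 0.937 0 0;255 0.415 0.937 0 0;255 0.415 0.937 0 0;255 0.415 0.937 0 0;255 0.415 0.937 0 0;255 0.415 0.937 0 0;255 0.415 0.937 0 0;255 0.415 0.937 0 0;255 0.415 0.937 0 0;255 0 0 0.7 0;255 0 0 0.7 0;255 0 0 0.7 0;255 0 0 0.5 0;255 0 0 0.2 0;255 0 0 0 0;255 0 0 0 0;255 0 0 0 0"}}

```text
time: 13.08
tcp_pos: [0.4981, 0.0007, 0.1489]
tool_rot: [3.141, 0.001, 2.735]
force: [-0.3, 0.2, -1.2]
grip_width: 0.0227
```

```bash
python3 - <<'E'
from h import *
np.set_printoptions(precision=4,suppress=True)
t=vision.grab_frame("top");s=vision.grab_frame("scene");cv2.imwrite("pics/t5.png",t);cv2.imwrite("pics/s5.png",s)
q=ctrl.state();p=q["tcp_pos"];print(p,q["force"],q["grip_width"],q["tool_rot"])
for d in(.02,.0985):print(d,(proj("scene",p-[0,0,d])-[250,155]+.5)*10)
print("mark",(proj("scene",[.4968,.0012,.028])-[250,155]+.5)*10)
cv2.imwrite("pics/c8.png",cv2.resize(s[155:213,250:320],None,fx=10,fy=10,interpolation=cv2.INTER_CUBIC))
E
```

```text
[0.4981 0.0007 0.1491] [ 0.3834  0.1649 -2.1443] 0.022703045075723814 [3.1407 0.0015 2.7356]
0.02 [247.8801 198.6417]
0.0985 [242.3763 399.9356]
mark [237.1634 456.5675]
```

View pics/c8.png

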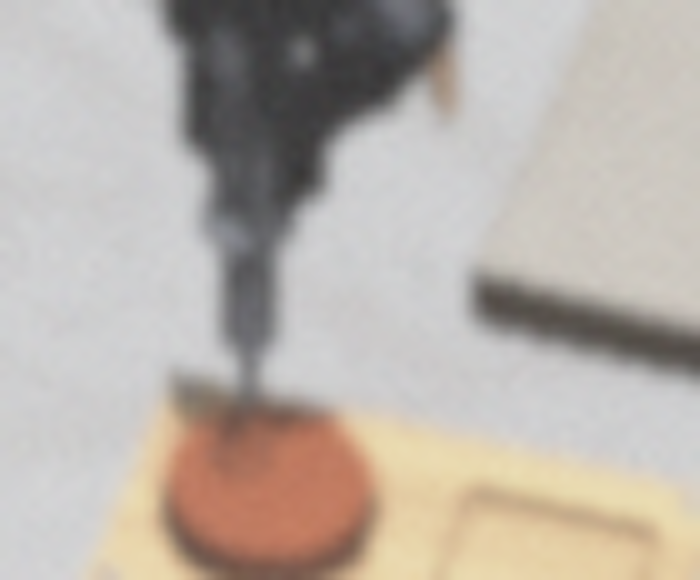

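>>> {"fn": "send_rows", "kwargs": {"commands": "255 0.09 0.03 0 0;255 0 0 0.3 0;255 0 0 0.2 0;255 0 0 0.14 0;255 0 0 0.06 0;255 0 0 0 0;255 0 0 0 0;255 0 0 0 0;255 0 0 0 0"}}

```text
time: 13.93
tcp_pos: [0.4959, 0.0023, 0.1309]
tool_rot: [3.141, 0.0, 2.736]
force: [-0.5, -0.3, -2.0]
grip_width: 0.023
```

>>> {"fn": "send_rows", "kwargs": {"commands": "255 0 0 0.04 0;255 0 0 0.04 0;255 0 0 0 0;255 0 0 0 0;255 0 0 0 0"}}

```text
time: 14.35
tcp_pos: [0.4958, 0.0024, 0.1288]
tool_rot: [3.142, 0.0, 2.736]
force: [-0.2, 0.3, -1.3]
grip_width: 0.0224
```

>>> {"fn": "send_rows", "kwargs": {"commands": "255 0 0 0.04 0;255 0 0 0.04 0;255 0 0 0 0;255 0 0 0 0;255 0 0 0 0"}}

```text
time: 14.77
tcp_pos: [0.4958, 0.0024, 0.1268]
tool_rot: [3.142, 0.0, 2.736]
force: [0.8, 0.2, -0.9]
grip_width: 0.0229
```

>>> {"fn": "send_rows", "kwargs": {"commands": "255 0 0 0.04 0;255 0 0 0.04 0;255 0 0 0 0;255 0 0 0 0;255 0 0 0 0"}}

```text
time: 15.18
tcp_pos: [0.4959, 0.0024, 0.1249]
tool_rot: [3.141, 0.0, 2.736]
force: [-0.4, -0.9, 1.3]
grip_width: 0.0223
```

>>> {"fn": "send_rows", "kwargs": {"commands": "255 0 0 0.04 0;255 0 0 0 0;255 0 0 0 0;255 0 0 0 0"}}

```text
time: 15.52
tcp_pos: [0.4958, 0.0023, 0.1238]
tool_rot: [3.142, 0.0, 2.736]
force: [0.2, 0.2, 0.3]
grip_width: 0.0227
```

>>> {"fn": "send_rows", "kwargs": {"commands": "255 0 0 0.04 0;255 0 0 0 0;255 0 0 0 0;255 0 0 0 0"}}

```text
time: 15.85
tcp_pos: [0.4958, 0.0023, 0.1228]
tool_rot: [3.142, 0.0, 2.736]
force: [0.4, -1.3, 1.9]
grip_width: 0.0229
```

```bash
cat > avg.py <<'E'
from h import *
F=[];P=[]
for i in range(12):
    s=vision.grab_frame("scene");q=ctrl.state();F.append(q["force"]);P.append(q["tcp_pos"])
print(np.mean(F,0),np.std(F,0)/3.4,np.mean(P,0),q["time"]);cv2.imwrite("pics/s6.png",s)
E
python3 avg.py
```

```text
[-0.0079642  -0.21634063  1.56107452] [0.06268677 0.10080552 0.1038329 ] [0.49581244 0.00236251 0.12282347] 16.45
```

>>> {"fn": "send_rows", "kwargs": {"commands": "255 0 0 0.04 0;255 0 0 0.04 0;255 0 0 0 0;255 0 0 0 0;255 0 0 0 0"}}

```text
time: 16.87
tcp_pos: [0.4958, 0.0024, 0.1208]
tool_rot: [3.141, 0.0, 2.736]
force: [0.8, 0.4, 2.1]
grip_width: 0.0226
```

```bash
python3 avg.py; python3 - <<'E'
from h import *
a,b=cv2.imread("pics/s5.png"),cv2.imread("pics/s6.png")
print((proj("scene",[.4968,.0012,.028])-[250,155]+.5)*10)
cv2.imwrite("pics/c9.png",cv2.resize(b[155:213,250:320],None,fx=10,fy=10,interpolation=cv2.INTER_CUBIC))
E
```

```text
[-0.14966578 -0.08812253  2.45619957] [0.16909754 0.17352717 0.12076472] [0.49579345 0.00237335 0.12082653] 17.4667
[237.16337331 456.56752534]
```

View pics/c9.png

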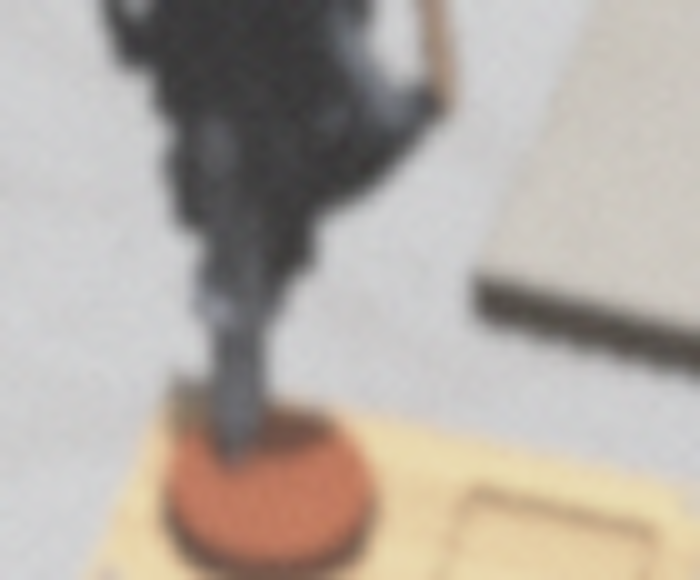

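Spring force is 2.5 N net plus about 1.5 N of gauge weight, roughly 4 N, which is half way in. The height change agrees: contact near TCP z 0.1265, now 0.1208. The foot is at scene crop (233,461) and the mark at (237,458), about 1–2 mm apart, so I'm handing in.

```bash
python3 -c "
from station import workorder,ctrl
print(workorder.sign_off(),ctrl.state()['time'])"
```

```text
the job is handed in; nothing more can be done
the job is handed in; nothing more can be done
```

The job is handed in, at about 17.5 s of the 48 s allowed. The disc is in the round pocket and the gauge is held upright on the mark, still pressing; no verdict was reported.

- **Disc:** It met the pocket floor at TCP z 0.0245, the 8 mm rise over the pickup height expected for a seated disc. After release, both camera views showed it in the pocket. The hand position agreed with the measured pocket centre to about 1 mm.
- **Gauge position:** In the last picture the foot stood about 1–2 mm from the mark, against the 5 mm allowed. Tool tilt read about 0; I didn't measure the gauge's own tilt.
- **Plunger depth:** The averaged force was 2.5 N net, plus about 1.5 N of gauge weight, so about 4 N on the spring. That matches half way in, and travel since contact (about 5.7 mm) agrees. Force rose by 0.45 N per mm, against the 0.4 specified.
- **Disagreements:**
  - The dark line on the plunger was too fine to see in the images, so depth rests on force and travel alone.
  - The gripper opening read about 2.5 mm under the disc's size and 1.5 mm under the gauge grip's size. I did not find out why.
  - The hand pushed about 10 N against the table while gripping the disc.
- **Other objects:** I did not check the square piece and the other loose things for movement. My paths stayed clear of them.

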